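# Turn a sanding block over with the flip jig

### The job

Turn the cork sanding block over with the wooden flip jig so that its red abrasive side ends up on top. Lay the block, cork side up as it is, flat in the pocket of the hinged flipper plate and let go of it; then take the plate by its steel bar and swing it all the way over, so that the block drops upside down into the fixed nest on the other side of the hinge. Leave the plate lying fully over the nest, let go, and do not disturb the red drill-bit case and the yellow tape measure.

Things in the scene. Friction and masses are not known exactly. Their poses are not given: they have to be found in the camera images.
- sanding_block: Cork sanding block: plain brown block 62 (x) x 112 (y) x 29 (z) mm, red abrasive paper on its underside, about 0.08 kg. Loose on the bench, cork side up, at one of three places, the red case and the yellow tape measure at the others. Origin: centre of the underside (red face); x across the width, y along the length, z from red face to cork face. Grip across the 62 mm.
- pocket (a point): Centre of the floor of the flipper plate's pocket, open on top, 128 (x) x 78 (y) mm inside, walls 20 mm high, each long wall with a 48 mm gap in the middle for fingers; floor with a window. The block lies here, its length along x. Moves with the plate; at joint 0: floor 20 mm above the bench, x along the hinge, y away from the hinge, z up. Hinge line: 47 mm towards -y, 17 mm above.
- nest (a point): Centre of the floor of the fixed nest across the hinge, 20 mm above the bench. Nest 124 (x) x 74 (y) mm inside, walls 7 mm high with outward sloping rims above. x along the hinge, y towards the hinge and the flipper's starting side, z up. Hinge line: 47 mm towards +y, 17 mm above.
- bar (a point): Middle of the flipper's steel grip bar, 12 mm thick, parallel to the hinge, 88 mm free length between its two arms, 130 mm from the hinge line, 32 mm free between bar and plate edge. 37 mm above the bench at joint 0 and 3.14. Axes as the pocket's. A gripper pointing down can pinch it and follow the arc while the bar turns between the pads.
- hinge_mid (a point): Middle of the hinge line, 37 mm above the bench, on the fixed wooden jig (160 x 196 mm, plywood base 10 mm thick, fixed to the bench). x along the hinge; y horizontal, towards the side on which the flipper plate starts; z up. The nest is on the -y side.
- flipper (a joint): Flipper plate's hinge angle: 0 = lying pocket up (start), 1.57 upright, 3.14 = lying pocket down over the nest. Damped hinge (0.15 N m s/rad), no spring: released before upright the plate sinks back, past upright it sinks on over the nest within about 2 s. Plate 0.25 kg. The block stands on the wall by the hinge when the plate is upright and topples into the nest just after.
- bit_case: Red drill-bit case, 58 x 100 x 30 mm, bystander loose on the bench. Origin: centre of its underside.
- tape_measure: Yellow tape measure, 63 x 99 x 37 mm, bystander loose on the bench. Origin: centre of its underside.

How it is judged (in metres and radians):
On the way, in this order (a step that is already met when the one before it is completed fails the run):
1. the sanding block lies flat and cork side up in the flipper's pocket, plate down, block let go (value of joint flipper below 0.1 rad and horizontal distance between sanding_block and pocket below 0.018 m and z of sanding_block in the frame of pocket below 0.005 m and angle between sanding_block's own z axis and vertical below 0.12 rad and contact force between the fingers and sanding_block below 0.1 N), for 0.2 s.
2. the block rides in the pocket while the plate is being swung up (value of joint flipper between 0.6 and 1.6 rad and distance between sanding_block and pocket below 0.03 m), for 0.05 s.
At the end, for the whole second after the job is handed in: The flipper plate lies fully over the nest (joint above 3.0 rad); the sanding block lies at rest in the nest, red side up within 0.17 rad, its centre within 18 mm of the nest's centre in plan, its red face less than 35 mm above the nest floor, and its length along the hinge within 0.2 rad (value of joint flipper above 3 rad and angle between sanding_block's own z axis and vertical above 2.97 rad and horizontal distance between sanding_block and nest below 0.018 m and z of sanding_block in the frame of nest below 0.035 m and angle between the y axis of sanding_block and the x axis of nest, either way round below 0.2 rad and linear speed of sanding_block below 0.02 m/s); the robot touches nothing.
It fails at once if the red drill-bit case is moved by more than 30 mm (distance of bit_case from where it was at the start of the episode above 0.03 m).
It fails at once if the yellow tape measure is moved by more than 30 mm (distance of tape_measure from where it was at the start of the episode above 0.03 m).
It also fails if it takes over 67 s, if anything falls off the work surface, if the arm or the gripper's body presses on something with over 40 N, if the wrist force passes 120 N, or if a joint passes its speed limit or range.

### The arm

A 6-joint arm with a two-finger parallel gripper is mounted at the origin on a cart in front of the work surface, level with it; the furniture and walls round the work are solid. World frame = base frame: x ahead of the robot, y to its left, z up, the work surface at z = 0. Lengths are in mm, angles in degrees, forces in N, time in s.
With the tool pointing down it reaches from about 350 to 775 mm from the base axis. Payload 5.5 kg.
Tool frame: the origin (TCP) lies on the centre line of the jaws, within the pads' length; the fingertips stand 14 mm ahead of it and the grasp point (between the pads) lies 5 mm behind it (ctrl.nose_length is the distance from the TCP to the fingertips, in mm); z points along the fingers, y is the line along which they close (so a half turn about z gives the same grasp; the last joint's range is limited). The gripper opens to 85 mm and grips with 20 to 120 N. Pads are 22 mm wide; open, the fingers measure 114 mm over their backs; the gripper's body (76 mm by 85 mm) begins 54 mm behind the grasp point. The pads swing forward as they close: fully open they stand 13 mm farther back than shut.
Start: joints at [-77.154, 17.945, 2.641, 74.691, 0, 82.002], TCP at [204.599, -537.412, 223.323] pointing down, gripper open.
Joint ranges: [-158.12, 158.12], [-49.38, 96.58], [-58.88, 72.47], [-126.05, 133.96], [-84.25, 85.87], [-180, 180]. Speed limits (degrees/s): [147.25, 147.25, 180, 180, 180, 180].

### API

Orientations are given as a 3x3 rotation matrix whose columns are the frame's x, y, z axes.
In Python, from bench import status, read_camera, camera_params, ctrl gives the robot as it stands.
- The arm moves only by the shell command python3 -m pendant 'ROWS' [OPENING] [FORCE]. ROWS is JSON, a list that holds one entry, the list of rows, each a list of 6 numbers: the shift along the world's x, y, z in mm, then the turn, a rotation vector about the world's x, y, z in degrees. A call has 1 to 8 rows; each row shifts and turns the commanded pose from where the row before left it; what a row does not reach is not made up. A row lasts 1/12 s, in which the tool goes at most 41.7 mm and 7.16 degrees, less where a joint would pass 70% of its speed; a pose out of reach is approached as far as the arm can. A call is refused whole if a number of a shift passes 41.7 or a number of a turn 7.16, either way. A call with a gripper value outside its range is refused whole. OPENING is the closure, from 0 (fully open) to 1 (shut), set as the call begins (- or left out, the last holds). The fingers move at their own pace and stop on an object; FORCE is the grip in N (left out, the last holds). Time passes only in rows, so rows that do not move let the fingers close. It gives the time, the measured TCP pose, the force, the opening and the grip force at its end, in the units of the state.
- status.read_state(): the state, without advancing time (a new reading comes with each control period).
- read_camera(name): name is "scene" or "top"; returns the picture (420x560x3 uint8, red, green, blue); there is no depth.
- camera_params(name): a dict with "vertical_fov" (degrees; the focal length in pixels is half the picture's height over the tangent of half this angle, whatever the lens; pixels are square), "cx", "cy" (the principal point, pixels), "rvec" (rotation vector, rad) and "tvec" (3), from world to camera coordinates, as OpenCV has them. Camera axes: x right, y down, z forward; pixel columns grow to the right and rows downward; lengths in mm; the calibration is good to about 2 mm. A picture is of the moment at which its call begins. camera_params takes no time and is no camera call.
- ctrl.finish_job(): hands the job in; it is judged then, once.
The state is a dict: "time": time; "joint_pos": joint angles; "joint_velocities": joint speeds; "tau": joint torques, N m; "tool_pos": TCP position; "tcp_rot": TCP orientation; "wrist_force": force on the tool from outside, world axes, zero at the start; "moment": the same for the moment, N m; "grip_width": opening from 0.0 (shut) to 1.0 (fully open); "gripper_force": force on a finger pad.
Only numpy, scipy, OpenCV 4.12 (cv2) and the standard library are available. Lean on these libraries where they do the work, as an engineer would, in place of code of your own. Each camera call takes 0.05 s, during which the arm holds its last target. There are 200 camera calls.

## Working session

There is one attempt and no reset: what is moved stays moved. The work goes in short steps, Python scripts to look and compute and a shell command to move; the robot and the scene stay as the last step left them, time stands still between calls to the robot, and variables do not carry over. Pictures are saved under pics/ and viewed, at most 12 in all, crops included, and the job is handed in when it is done.

```bash
mkdir -p pics
cat > h.py <<'E'
import numpy as np, cv2
from bench import status, read_camera, camera_params, ctrl
def cam(n):
    p=camera_params(n); f=210/np.tan(np.radians(p["vertical_fov"])/2)
    K=np.array([[f,0,p["cx"]],[0,f,p["cy"]],[0,0,1.]]); R=cv2.Rodrigues(np.array(p["rvec"],float))[0]
    return K,R,np.array(p["tvec"],float).ravel(),p
def px2w(n,u,v,z):
    K,R,t,_=cam(n); d=R.T@np.linalg.solve(K,[u,v,1]); c=-R.T@t
    return c+d*(z-c[2])/d[2]
def tri(a,b):
    A=[];B=[]
    for n,(u,v) in (("scene",a),("top",b)):
        K,R,t,_=cam(n); P=K@np.c_[R,t]
        for k,w in ((0,u),(1,v)): A.append(w*P[2,:3]-P[k,:3]);B.append(P[k,3]-w*P[2,3])
    return np.linalg.lstsq(np.array(A),np.array(B),rcond=None)[0]
def save(n,f,s=1):
    im=read_camera(n); cv2.imwrite("pics/"+f,cv2.resize(im[:,:,::-1],None,fx=s,fy=s,interpolation=2))
E
python3 - <<'E'
from h import *
for n in("scene","top"):
    save(n,n+"0.png",1.42); K,R,t,p=cam(n); print(n,p,-R.T@t)
print(status.read_state())
E
```

```text
scene {'vertical_fov': 46.060899932263396, 'cx': 284.1351785823848, 'cy': 213.2680922293756, 'rvec': array([ 0.61009105, -2.64391939,  1.13151096]), 'tvec': array([ 408.47051912,  232.62785305, 1261.3673868 ])} [   6.63809555  849.7665818  1043.96564101]
top {'vertical_fov': 53.626670398066565, 'cx': 279.15059039519116, 'cy': 210.04526417619485, 'rvec': array([ 2.17672298, -2.20674031,  0.11421704]), 'tvec': array([ -62.044603  ,  481.63170135, 1142.88648819])} [ 387.69865653  -40.22972756 1179.01631631]
{'time': 0.1, 'joint_pos': array([-7.71552051e+01,  1.79871661e+01,  2.58323980e+00,  7.46936321e+01,
        5.02159927e-04,  8.20009245e+01]), 'joint_velocities': array([-0.01908217, -0.09226887,  0.1447232 , -0.06254337,  0.08073517,
       -0.03200059]), 'tau': array([ 1.39921827e-03, -4.81723559e+01,  2.99244404e+01,  1.26812179e-02,
       -3.18362036e-04,  1.74999514e-05]), 'tool_pos': array([ 204.47537641, -536.8872834 ,  222.48973934]), 'tcp_rot': array([[ 9.34553551e-01,  3.55822319e-01, -3.69987081e-04],
       [ 3.55822427e-01, -9.34552106e-01,  1.66205501e-03],
       [ 2.45624063e-04, -1.68492911e-03, -9.99998550e-01]]), 'wrist_force': array([0.61942737, 0.44737368, 0.41710795]), 'moment': array([ 0.01671736, -0.02129876,  0.01634451]), 'gripper_force': 0.0, 'grip_width': 1.0029285501240226}
```

View pics/scene0.png

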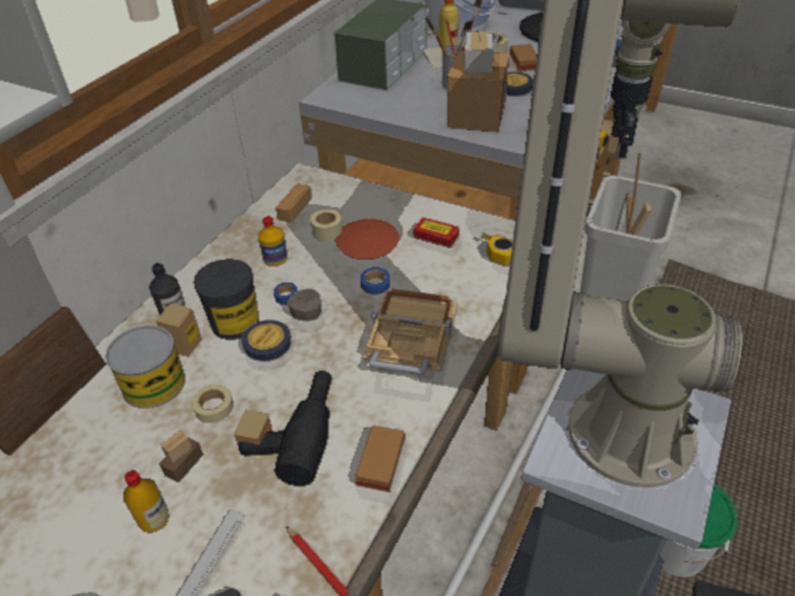

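View pics/top0.png

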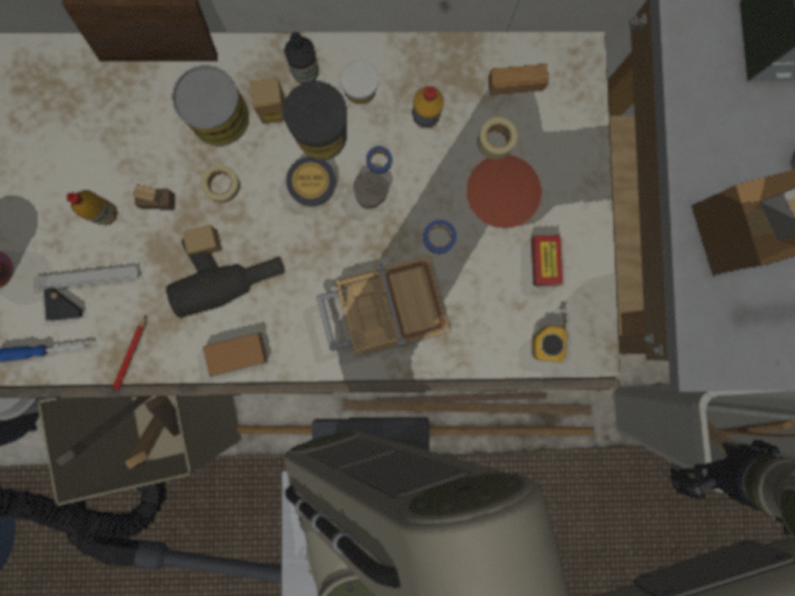

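The scene shows the block at about (380,458) in front of the jig at (410,330). The top view shows the block at (235,353), the jig at (385,307), its bar on the left at (330,322), the nest on the right at (415,300), and the red case and tape measure at (548,260) and (550,343).

Run:
```python
from h import *
for n,(a,b,c,d),s in (("scene",(240,340,195,350),3.8),("top",(130,330,170,280),4)):
    im=read_camera(n)[c:d,a:b,::-1]; cv2.imwrite(f"pics/{n}1.png",cv2.resize(im,None,fx=s,fy=s,interpolation=cv2.INTER_CUBIC))
```

```text
(no output)
```

View pics/scene1.png

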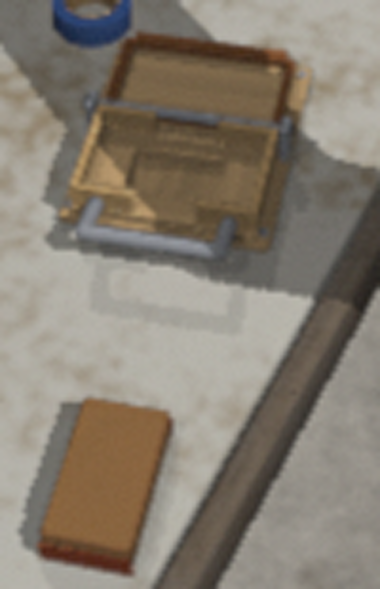

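View pics/top1.png

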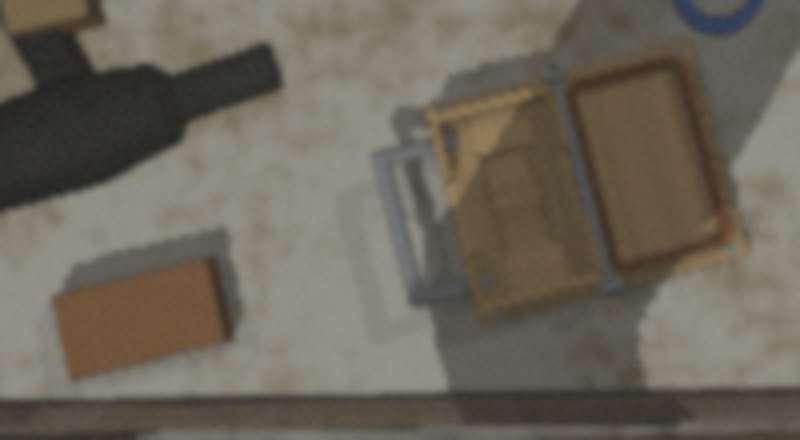

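The crops show the block's top corners, scene (83,398)–(128,555) and top (212,258)–(70,378). They also show the hinge rod ends and the bar ends in both views.

Run:
```python
from h import *
P={"A":((83,398),(212,258)),"B":((172,412),(230,340)),"C":((128,555),(70,378)),"D":((40,545),(55,297)),
"H+":((92,102),(552,75)),"H-":((286,125),(610,285)),"b+":((85,233),(381,155)),"b-":((218,246),(416,298))}
W={}
for k,(a,b) in P.items():
    W[k]=tri((240+a[0]/3.8,195+a[1]/3.8),(130+b[0]/4,170+b[1]/4)); print(k,W[k].round(1))
c=sum(W[k] for k in"ABCD")/4; l=(W["A"]+W["B"]-W["C"]-W["D"])/2; w=(W["A"]+W["D"]-W["B"]-W["C"])/2
print("block",c,np.degrees(np.arctan2(l[1],l[0])),np.linalg.norm(l),np.degrees(np.arctan2(w[1],w[0])),np.linalg.norm(w))
h=W["H+"]-W["H-"]; b=W["b+"]-W["b-"]; hm=(W["H+"]+W["H-"])/2; bm=(W["b+"]+W["b-"])/2
for v in(h,b,bm-hm): print(np.degrees(np.arctan2(v[1],v[0])),np.linalg.norm(v))
print(hm,bm)
for k in("top",):
  print("nest by top @z44", [px2w("top",130+u/4,170+v/4,44).round(1) for u,v in((568,90),(690,50),(742,235),(620,280))])
  print("plate top z40", [px2w("top",130+u/4,170+v/4,40).round(1) for u,v in((430,108),(483,318))])
```

```text
A [418.2 200.   19. ]
B [359.8 186.2  21. ]
C [335.8 295.6  21.2]
D [391.6 308.9  13.2]
H+ [539.5 -38.   36. ]
H- [393.6 -76.   39. ]
b+ [483.8  79.9  31.9]
b- [387.1  56.5  40.8]
block [376.33842543 247.67446206  18.59429053] -76.95164790006525 112.05821176295355 13.36671529594838 58.9625406368261
14.594227420765943 150.72236967948072
13.584158272118561 99.88642008258476
103.94209867153984 129.03291658871353
[466.55987192 -57.00339843  37.52734023] [435.47187438  68.22272892  36.32442574]
nest by top @z44 [array([527.5, -49.1,  44. ]), array([ 554.3, -133.6,   44. ]), array([ 426.2, -166.8,   44. ]), array([396.7, -82.8,  44. ])]
plate top z40 [array([516.6,  46. ,  40. ]), array([372.2,  10.9,  40. ])]
```

```bash
python3 -m pendant '[[[31,23,0,0,0,6.9],[31,23,0,0,0,6.9],[31,23,0,0,0,6.9],[31,23,0,0,0,6.9],[31,23,0,0,0,6.9],[31,23,0,0,0,6.9],[31,23,0,0,0,6.9],[31,23,0,0,0,6.9]]]' 0 30
python3 -m pendant '[[[0,40,0,0,0,6.9],[0,40,0,0,0,6.9],[0,40,0,0,0,6.9],[0,40,0,0,0,6.7],[0,40,0,0,0,0],[0,40,0,0,0,0],[0,40,0,0,0,0],[0,40,0,0,0,0]]]'
python3 - <<'E'
from h import *
s=status.read_state();print(s["time"],s["tool_pos"],s["tcp_rot"].round(3),s["joint_pos"])
E
```

```text
time: 0.87
tool_pos: [453.8, -351.9, 223.2]
tcp_rot: [[0.235, 0.972, -0.0], [0.972, -0.235, 0.0], [0.0, -0.0, -1.0]]
wrist_force: [-0.1, 0.1, 0.4]
grip_width: 0.999
gripper_force: 0.0
time: 1.53
tool_pos: [452.1, -31.6, 223.3]
tcp_rot: [[-0.232, 0.973, 0.0], [0.973, 0.232, 0.0], [-0.0, 0.0, -1.0]]
wrist_force: [0.8, -0.1, 0.2]
grip_width: 1.0
gripper_force: 0.0
1.5333 [452.0654538  -31.58858875 223.31966235] [[-0.232  0.973  0.   ]
 [ 0.973  0.232  0.   ]
 [-0.     0.    -1.   ]] [-1.41680896e+01  4.43759712e+00 -1.41917803e+01  7.13549173e+01
  4.30825994e-03  6.24113815e+01]
```

```bash
python3 -m pendant '[[[-9.5,34.6,0,0,0,0],[-9.5,34.6,0,0,0,0],[-9.5,34.6,0,0,0,0],[-9.5,34.6,0,0,0,0],[-9.5,34.6,0,0,0,0],[-9.5,34.6,0,0,0,0],[-9.5,34.6,0,0,0,0],[-9.5,34.6,0,0,0,0]]]'
python3 -m pendant '[[[0,0,-40,0,0,0],[0,0,-40,0,0,0],[0,0,-40,0,0,0],[0,0,-30,0,0,0],[0,0,0,0,0,0],[0,0,0,0,0,0]]]'
python3 - <<'E'
from h import *
im=read_camera("scene")[230:370,210:350,::-1]; cv2.imwrite("pics/s2.png",cv2.resize(im,None,fx=4,fy=4,interpolation=2))
E
```

```text
time: 2.2
tool_pos: [375.7, 245.0, 223.4]
tcp_rot: [[-0.233, 0.973, 0.0], [0.973, 0.233, 0.0], [-0.0, 0.0, -1.0]]
wrist_force: [0.3, -0.2, -0.0]
grip_width: 1.0
gripper_force: 0.0
time: 2.7
tool_pos: [375.0, 242.8, 72.4]
tcp_rot: [[-0.233, 0.973, -0.004], [0.973, 0.233, -0.002], [-0.001, -0.004, -1.0]]
wrist_force: [0.4, 0.4, -0.1]
grip_width: 0.998
gripper_force: 0.0
```

View pics/s2.png

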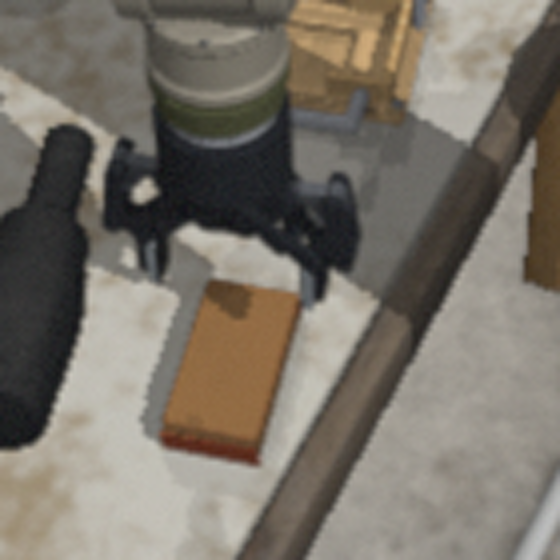

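The open jaws are above the block: the tips are at crop (150,275) and (315,300), and the block's top centre is at (232,362). I'll check this against the TCP numerically.

```bash
python3 - <<'E'
from h import *
f=lambda u,v,z:px2w("scene",210+u/4,230+v/4,z).round(1)
print("tips",f(150,275,71),f(315,300,71),"block",np.mean([f(*p,29) for p in((210,280),(300,293),(258,447),(167,432))],0))
E
python3 -m pendant '[[[0,0,-30,0,0,0],[0,0,-15,0,0,0],[0,0,0,0,0,0],[0,0,0,0,0,0]]]'
```

```text
tips [431.6 246.   71. ] [333.1 219.2  71. ] block [371.775 253.525  29.   ]
time: 3.08
tool_pos: [377.9, 243.8, 30.0]
tcp_rot: [[-0.232, 0.973, 0.002], [0.973, 0.232, 0.001], [0.0, 0.002, -1.0]]
wrist_force: [0.7, -0.0, 0.3]
grip_width: 1.001
gripper_force: 0.0
```

```bash
python3 -m pendant '[[[-3,5,-8,0,0,0],[0,0,-8,0,0,0],[0,0,-2,0,0,0],[0,0,0,0,0,0],[0,0,0,0,0,0]]]'
```

```text
time: 3.5
tool_pos: [373.5, 248.4, 10.4]
tcp_rot: [[-0.233, 0.973, -0.0], [0.973, 0.233, -0.0], [-0.0, -0.0, -1.0]]
wrist_force: [-0.1, 0.6, 0.6]
grip_width: 1.003
gripper_force: 0.0
```

```bash
python3 -m pendant '[[[0,0,0,0,0,0],[0,0,0,0,0,0],[0,0,0,0,0,0],[0,0,0,0,0,0],[0,0,0,0,0,0],[0,0,0,0,0,0],[0,0,0,0,0,0]]]' 0.8 30
```

```text
time: 4.08
tool_pos: [374.3, 248.6, 11.1]
tcp_rot: [[-0.232, 0.973, 0.001], [0.973, 0.232, 0.001], [0.0, 0.002, -1.0]]
wrist_force: [-0.2, -0.0, 5.4]
grip_width: 0.687
gripper_force: 31.6
```

```bash
python3 -m pendant '[[[0,0,8,0,0,0],[0,0,15,0,0,0],[0,0,25,0,0,0],[0,0,25,0,0,0],[0,0,20,0,0,0],[0,0,5,0,0,0],[0,0,0,0,0,0]]]'
python3 - <<'E'
from h import *
im=read_camera("scene")[200:340,230:370,::-1]; cv2.imwrite("pics/s3.png",cv2.resize(im,None,fx=4,fy=4,interpolation=2))
print(status.read_state()["tool_pos"],status.read_state()["wrist_force"])
E
```

```text
time: 4.67
tool_pos: [374.8, 248.9, 110.0]
tcp_rot: [[-0.232, 0.973, 0.003], [0.973, 0.232, 0.001], [0.001, 0.004, -1.0]]
wrist_force: [-0.7, -0.4, -0.7]
grip_width: 0.686
gripper_force: 33.0
[373.87402871 248.52850892 108.61257665] [ 0.20522257 -0.00972853 -1.05610515]
```

View pics/s3.png

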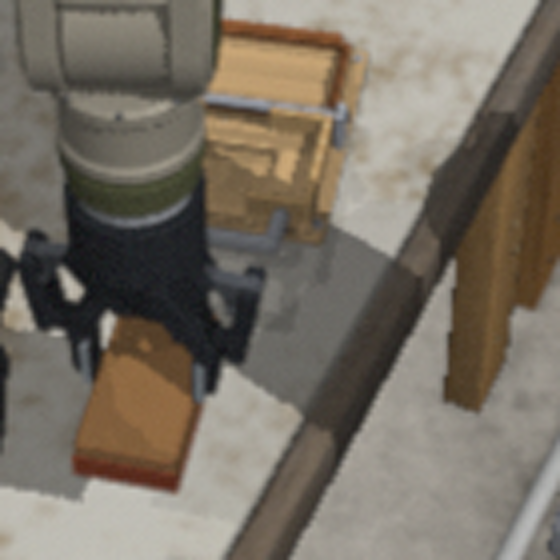

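The block is held level. Its near top edge is at crop (75,458)–(182,475), which gives the offset along its length.

Run:
```python
from h import *
d=np.array([-.232,.973]);w=np.array([.973,.232])
for z,ps in((127,((76,459),(181,473))),(98,((76,473),(178,491)))):
    p=np.mean([px2w("scene",230+u/4,200+v/4,z) for u,v in ps],0)[:2]-[374.2,248.6]; print(z,p@d,p@w)
```

```text
127 63.39888416478778 -5.698514055935313
98 54.861774669318464 -0.9265517529743498
```

```bash
python3 -m pendant '[[[6.4,-20,0,0,0,6.97],[6.4,-20,0,0,0,6.97],[6.4,-20,0,0,0,6.97],[6.4,-20,0,0,0,6.97],[6.4,-20,0,0,0,6.97],[6.4,-20,0,0,0,6.97],[6.4,-20,0,0,0,6.97]]]'
python3 -m pendant '[[[6.4,-20,0,0,0,6.97],[6.4,-20,0,0,0,6.97],[6.4,-20,0,0,0,6.97],[6.4,-20,0,0,0,6.97],[6.4,-20,0,0,0,6.97],[6.4,-20,0,0,0,6.97],[0,0,0,0,0,0],[0,0,0,0,0,0]]]'
python3 - <<'E'
from h import *
im=read_camera("scene")[140:290,210:370,::-1]; cv2.imwrite("pics/s4.png",cv2.resize(im,None,fx=3.8,fy=3.8,interpolation=2))
E
```

```text
time: 5.3
tool_pos: [417.1, 107.3, 106.5]
tcp_rot: [[-0.888, 0.461, -0.003], [0.461, 0.888, -0.0], [0.003, -0.002, -1.0]]
wrist_force: [-0.2, 0.1, -1.0]
grip_width: 0.687
gripper_force: 33.0
time: 5.97
tool_pos: [455.8, -12.2, 106.7]
tcp_rot: [[-0.971, -0.239, -0.003], [-0.239, 0.971, 0.001], [0.003, 0.002, -1.0]]
wrist_force: [-0.6, -0.2, -1.6]
grip_width: 0.689
gripper_force: 33.0
```

View pics/s4.png

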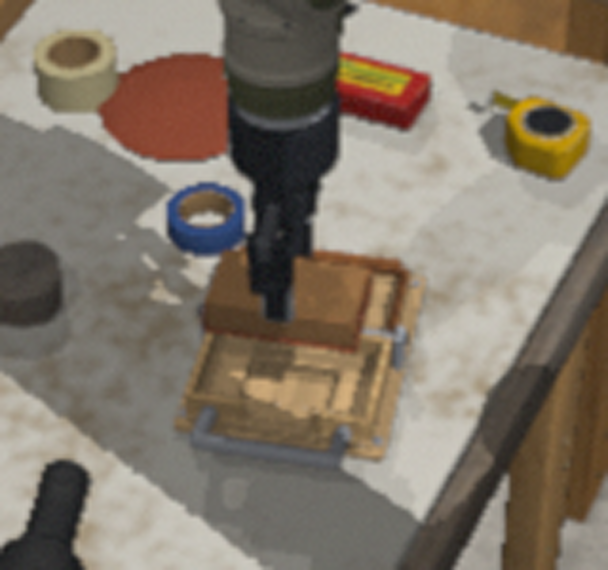

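The block is held level above the plate, the finger at (282,300) nearly central on it. Descend, watching the force.

```bash
python3 -m pendant '[[[1.5,0,-20,0,0,0],[0,0,-20,0,0,0],[0,0,-12,0,0,0],[0,0,-8,0,0,0],[0,0,-5,0,0,0],[0,0,0,0,0,0]]]'
python3 - <<'E'
from h import *
a=read_camera("scene")[170:270,240:360,::-1];b=read_camera("top")[170:270,200:320,::-1]
cv2.imwrite("pics/s5.png",cv2.resize(np.hstack([a,b]),None,fx=3.3,fy=3.3,interpolation=2))
E
```

```text
time: 6.52
tool_pos: [457.2, -10.8, 42.3]
tcp_rot: [[-0.97, -0.243, -0.002], [-0.243, 0.97, 0.001], [0.002, 0.001, -1.0]]
wrist_force: [0.0, -0.2, -0.5]
grip_width: 0.687
gripper_force: 33.0
```

View pics/s5.png

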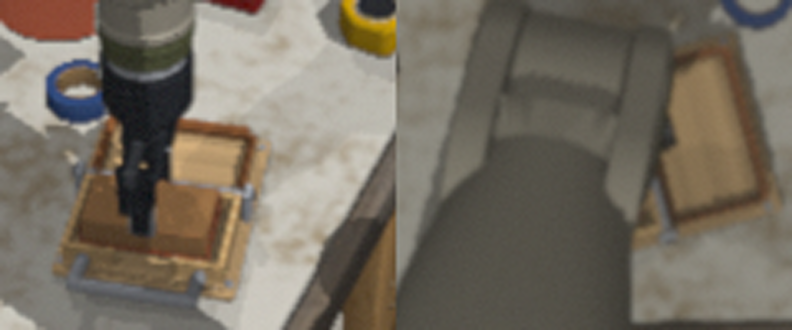

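The block is entering the pocket between the walls (scene half: block x 80–220, plate about 65–240) with no contact force. Lower the rest.

```bash
python3 -m pendant '[[[0,-1,-4,0,0,0],[0,0,-4,0,0,0],[0,0,-2,0,0,0],[0,0,0,0,0,0]]]'
```

```text
time: 6.95
tool_pos: [458.0, -12.6, 33.0]
tcp_rot: [[-0.97, -0.243, -0.0], [-0.243, 0.97, 0.0], [0.0, 0.0, -1.0]]
wrist_force: [-0.0, 0.1, -1.3]
grip_width: 0.688
gripper_force: 33.0
```

```bash
python3 -m pendant '[[[0,0,-1.5,0,0,0],[0,0,0,0,0,0],[0,0,0,0,0,0]]]'; python3 -m pendant '[[[0,0,0,0,0,0],[0,0,0,0,0,0],[0,0,0,0,0,0],[0,0,0,0,0,0]]]' 0.24
```

```text
time: 7.2
tool_pos: [458.3, -12.6, 31.8]
tcp_rot: [[-0.97, -0.243, 0.0], [-0.243, 0.97, 0.0], [-0.0, 0.0, -1.0]]
wrist_force: [-0.1, -0.3, -1.3]
grip_width: 0.686
gripper_force: 33.0
time: 7.53
tool_pos: [458.5, -12.7, 32.0]
tcp_rot: [[-0.97, -0.243, 0.0], [-0.243, 0.97, 0.0], [-0.0, -0.0, -1.0]]
wrist_force: [-0.9, -0.0, -0.2]
grip_width: 0.755
gripper_force: 0.0
```

Released cleanly. Lift straight up and look.

```bash
python3 -m pendant '[[[0,0,8,0,0,0],[0,0,12,0,0,0],[0,0,25,0,0,0],[0,0,30,0,0,0],[-8,33,15,0,0,0],[-10,40,0,0,0,0],[-10,40,0,0,0,0],[0,0,0,0,0,0]]]'
python3 - <<'E'
from h import *
a=read_camera("scene")[170:270,240:360,::-1];b=read_camera("top")[170:270,200:320,::-1]
cv2.imwrite("pics/s6.png",cv2.resize(np.hstack([a,b]),None,fx=3.3,fy=3.3,interpolation=2))
E
```

```text
time: 8.2
tool_pos: [428.1, 105.8, 123.0]
tcp_rot: [[-0.968, -0.25, -0.0], [-0.25, 0.968, 0.003], [-0.001, 0.003, -1.0]]
wrist_force: [-0.2, -0.0, -0.3]
grip_width: 0.759
gripper_force: 0.0
```

View pics/s6.png

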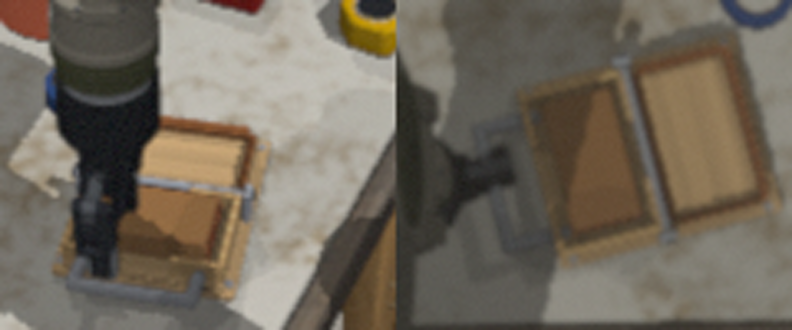

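The block lies flat inside the pocket (top view: brown rectangle centred within the plate). Now go over the bar with the jaws narrowed.

```bash
python3 -m pendant '[[[2,-17,0,0,0,0],[3,-16,0,0,0,0],[0,0,-10,0,0,0],[0,0,-10,0,0,0],[0,0,-8,0,0,0],[0,0,0,0,0,0],[0,0,0,0,0,0]]]' 0.7
```

```text
time: 8.88
tool_pos: [435.0, 66.7, 93.5]
tcp_rot: [[-0.97, -0.242, -0.001], [-0.242, 0.97, 0.0], [0.001, 0.0, -1.0]]
wrist_force: [-0.5, 0.7, -0.3]
grip_width: 0.303
gripper_force: 0.0
```

```bash
python3 -m pendant '[[[0,1.5,-20,0,0,0],[0,0,-15,0,0,0],[0,0,-5,0,0,0],[0,0,0,0,0,0]]]'
python3 - <<'E'
from h import *
a=read_camera("scene")[170:270,240:360,::-1];b=read_camera("top")[170:270,200:320,::-1]
cv2.imwrite("pics/s7.png",cv2.resize(np.hstack([a,b]),None,fx=3.3,fy=3.3,interpolation=2))
E
```

```text
time: 9.22
tool_pos: [434.5, 68.8, 53.2]
tcp_rot: [[-0.97, -0.243, -0.002], [-0.243, 0.97, 0.0], [0.002, 0.001, -1.0]]
wrist_force: [-0.3, -0.1, -0.1]
grip_width: 0.304
gripper_force: 0.0
```

View pics/s7.png

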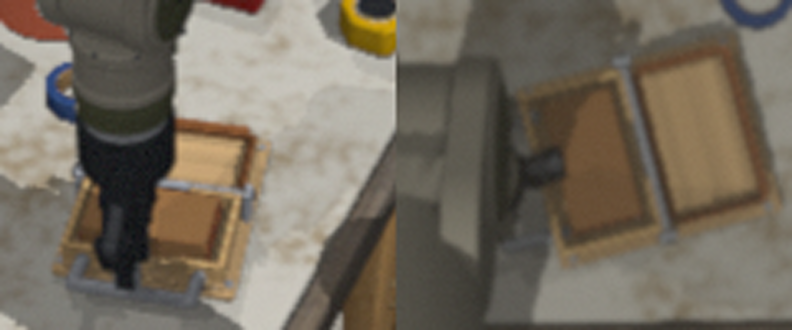

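The front fingertip at (125,285) meets the bar line (bar spans x 70–200), so it is well placed. Continue down and pinch.

```bash
python3 -m pendant '[[[0,0,-5,0,0,0],[0,0,-5,0,0,0],[0,0,-5,0,0,0],[0,0,-5,0,0,0],[0,0,0,0,0,0]]]'
```

```text
time: 9.73
tool_pos: [434.5, 68.9, 32.8]
tcp_rot: [[-0.97, -0.243, -0.002], [-0.243, 0.97, 0.0], [0.002, 0.001, -1.0]]
wrist_force: [0.2, 0.0, -0.9]
grip_width: 0.3
gripper_force: 0.0
```

```bash
python3 -m pendant '[[[0,0,0,0,0,0],[0,0,0,0,0,0],[0,0,0,0,0,0],[0,0,0,0,0,0],[0,0,0,0,0,0]]]' 1 30
```

```text
time: 10.15
tool_pos: [435.8, 68.9, 34.8]
tcp_rot: [[-0.97, -0.243, 0.001], [-0.243, 0.97, 0.0], [-0.001, -0.0, -1.0]]
wrist_force: [-2.6, 0.8, 7.1]
grip_width: 0.003
gripper_force: 3.6
```

```bash
python3 - <<'E'
from h import *
s=status.read_state();print(s["tool_pos"],s["wrist_force"],s["moment"],s["grip_width"],s["gripper_force"])
a=read_camera("scene")[215:275,250:320,::-1];b=read_camera("top")[180:260,220:290,::-1]
b=cv2.resize(b,None,fx=5.5,fy=5.5,interpolation=2);a=cv2.resize(a,(385,330),interpolation=2)
a=np.vstack([a,np.zeros((b.shape[0]-330,385,3),np.uint8)])
cv2.imwrite("pics/s8.png",np.hstack([a,b]))
E
python3 -m pendant '[[[0,0,0,0,0,0],[0,0,0,0,0,0],[0,0,0,0,0,0],[0,0,0,0,0,0]]]'
```

```text
[435.84959355  68.94586375  34.83641515] [-2.61381811  0.83584891  7.06530711] [0.03564739 0.4058677  0.03315236] 0.002528697197216772 3.5802384093403816
time: 10.58
tool_pos: [435.8, 68.9, 34.8]
tcp_rot: [[-0.97, -0.243, 0.001], [-0.243, 0.97, 0.0], [-0.001, -0.0, -1.0]]
wrist_force: [-2.0, 0.6, 7.0]
grip_width: -0.001
gripper_force: 3.5
```

Run:
```python
from h import *
f=lambda u,v,z:px2w("scene",240+u/3.3,170+v/3.3,z)
d=np.array([-.243,.97]);w=np.array([.97,.243]);T=np.array([434.5,68.8])
for nm,u,v,z in(("tip",125,286,45),("tip",125,286,39),("bar",72,282,37),("bar",200,297,37),("barmid",135,289,37)):
    p=f(u,v,z)[:2]-T;print(nm,z,(p@d).round(1),(p@w).round(1))
```

```text
tip 45 2.9 4.5
tip 39 -2.3 5.8
bar 37 0.4 50.3
bar 37 -4.4 -56.5
barmid 37 -2.4 -2.5
```

View pics/s8.png

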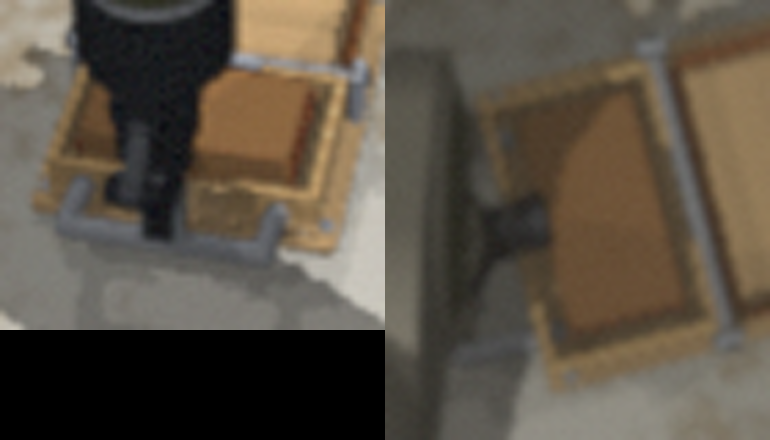

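The view is ambiguous: the finger covers the bar at (157,238). I'll check the nose length, then test for a grip with a small pull along the plate.

```bash
python3 -c "
from bench import ctrl;print(ctrl.nose_length)"
python3 -m pendant '[[[-0.7,3,0,0,0,0],[0,0,0,0,0,0],[0,0,0,0,0,0]]]'
python3 -m pendant '[[[0.7,-3,0,0,0,0],[0.7,-3,0,0,0,0],[0,0,0,0,0,0],[0,0,0,0,0,0]]]'
```

```text
14.0
time: 10.83
tool_pos: [435.8, 71.5, 34.8]
tcp_rot: [[-0.97, -0.243, 0.002], [-0.243, 0.97, -0.001], [-0.002, -0.002, -1.0]]
wrist_force: [0.1, -2.0, 7.3]
grip_width: 0.002
gripper_force: 3.3
time: 11.17
tool_pos: [436.8, 67.1, 34.8]
tcp_rot: [[-0.97, -0.243, 0.002], [-0.243, 0.97, 0.003], [-0.003, 0.003, -1.0]]
wrist_force: [-1.1, 4.0, 7.7]
grip_width: 0.003
gripper_force: 3.9
```

```bash
python3 -m pendant '[[[-0.7,3,0,0,0,0],[0,0,0,0,0,0]]]'
python3 - <<'E'
from h import *
np.save("top_before.npy",read_camera("top"));np.save("sc_before.npy",read_camera("scene"))
E
python3 -m pendant '[[[0,0,4,0,0,0],[0,0,4,0,0,0],[0,-0.5,6,0,0,0],[0,-1,6,0,0,0],[0,0,0,0,0,0],[0,0,0,0,0,0],[0,0,0,0,0,0]]]'
python3 - <<'E'
from h import *
for n,f in(("top","top_before.npy"),("scene","sc_before.npy")):
    b=np.load(f).astype(int);a=read_camera(n).astype(int);m=(abs(a-b).sum(2)>60).astype(np.uint8)
    # native-pixel boxes of plate parts clear of the arm
    if n=="top":
        for k,(u,v) in {"far end wall":(245,242),"near-hinge wall +x":(262,195),"block":(270,215)}.items(): print(n,k,m[v-6:v+7,u-6:u+7].sum())
    else:
        for k,(u,v) in {"bar -x end":(297,259),"bar +x":(265,256),"block":(300,240),"nest":(305,215)}.items(): print(n,k,m[v-5:v+6,u-5:u+6].sum())
E
```

```text
time: 11.33
tool_pos: [436.6, 68.6, 34.8]
tcp_rot: [[-0.97, -0.243, 0.003], [-0.243, 0.97, -0.001], [-0.002, -0.002, -1.0]]
wrist_force: [-0.6, -2.6, 6.1]
grip_width: -0.0
gripper_force: 3.2
time: 12.02
tool_pos: [435.3, 67.4, 53.8]
tcp_rot: [[-0.97, -0.243, 0.0], [-0.243, 0.97, 0.0], [-0.0, 0.0, -1.0]]
wrist_force: [-0.8, 0.3, -0.6]
grip_width: -0.002
gripper_force: 0.0
top far end wall 0
top near-hinge wall +x 0
top block 0
scene bar -x end 4
scene bar +x 2
scene block 0
scene nest 0
```

The plate did not move, so the jaws shut without the bar. I'll measure numerically where the dark fingertip and the bar are in the scene image against their projections.

Run:
```python
from h import *
def proj(n,p):
    K,R,t,_=cam(n); q=K@(R@np.array(p,float)+t); return (q[:2]/q[2]).round(1)
s=status.read_state();T=s["tool_pos"];d=np.array([-.243,.97,0]);print(T)
print("tip scene",proj("scene",T-[0,0,14]),"tcp",proj("scene",T),"outer tip edge d+14",proj("scene",T-[0,0,14]+14*d),"d+8",proj("scene",T-[0,0,14]+8*d))
print("barmid",proj("scene",[435.3,68,37]),"hinge",proj("scene",[466.6,-57,37]))
im=read_camera("scene").astype(int);g=im.sum(2)//3
for v in range(244,268): print(v," ".join("%3d"%x for x in g[v,258:304:2]))
```

```text
[435.04652343  67.40722312  53.59889144]
tip scene [279.8 257. ] tcp [279.7 253.6] outer tip edge d+14 [278.7 260.9] d+8 [279.2 259.2]
barmid [279.7 257.8] hinge [289.6 225. ]
244  99  90  97  98 100  78  25  61  56  33  26  20  28  54  58  64  72  71  74  73  73  79  82
245 108  79  79  85  93  86  30  52  55  35  29  20  37  56  58  68  70  68  71  71  71  74  78
246 103  80  77  78  79  75  40  44  42  28  24  18  48  51  57  61  68  69  69  69  70  71  73
247 104  83  77  86  77  79  61  48  39  28  24  22  56  53  66  69  68  73  78  76  71  73  63
248 106  84  83 100  79  77  78  73  61  37  16  23  60  69  82  84  86  91  96 102 100  96  84
249 101  87  91  97  75  80  79  79  76  47  25  25  64  70  84  92 106  81  85 107 132 140 127
250 101  81  94  95  71  82  88  83  83  50  25  26  65  70  84  74  75  72  71  81 109 130 145
251 103  89 100  88  69  76  82  87  89  50  18  27  63  77  84  73  71  73  73  74  95 107 103
252  92  95  99  82  72  75  79  80  81  54  27  27  64  85  86  80  76  72  72  80  87 111 104
253  92  92 100  81  78  77  90  87  82  78  56  44  73  85 
[... 679 characters left out ...]
  93  93  89 103  98 107 127
261 124 124 107 105 103  95  92  91  91  93  92  85  83  84  89  88  89  91  90 101  92  89 146
262 125 122 107 107 106 103  97  95  96  94  94  91  91  92  90  84  84  86  88  91  86  87 102
263 123 123 111 108 106 107 105 105 105 101 102  99  92  92  91  91  90  88  88  86  84  92  89
264 123 125 117 115 104 107 107 106 107 105 120 115 103 102  99  98  94  92  91  91  91  91  90
265 122 125 124 117 105 105 111 111 108 109 112 122 123 122 116 116 108  98  95  94  93  93  94
266 123 123 123 117 107 107 121 120 117 116 116 123 123 122 124 123 121 118 104  96  96  96  95
267 122 120 123 118 107 113 124 118 119 120 122 122 122 122 124 124 124 124 117 106 106 105 100
```

```bash
python3 -m pendant '[[[0,0,15,0,0,0],[-5,20,0,0,0,0],[-5,20,0,0,0,0],[0,0,-20,0,0,0],[0,0,-18,0,0,0],[0,0,0,0,0,0],[0,0,0,0,0,0]]]'
python3 -m pendant '[[[0,0,-5,0,0,0],[0,0,-5,0,0,0],[0,0,0,0,0,0],[0,0,0,0,0,0]]]'
python3 -m pendant '[[[0,0,-4,0,0,0],[0,0,-2,0,0,0],[0,0,0,0,0,0],[0,0,0,0,0,0]]]'
```

```text
time: 12.75
tool_pos: [424.0, 107.4, 30.1]
tcp_rot: [[-0.97, -0.243, -0.003], [-0.243, 0.97, -0.0], [0.003, 0.001, -1.0]]
wrist_force: [-0.3, -0.5, 0.5]
grip_width: -0.002
gripper_force: 0.0
time: 13.08
tool_pos: [425.4, 107.3, 20.9]
tcp_rot: [[-0.97, -0.243, 0.0], [-0.243, 0.97, 0.0], [-0.0, 0.0, -1.0]]
wrist_force: [0.8, -0.3, -0.3]
grip_width: -0.002
gripper_force: 0.0
time: 13.42
tool_pos: [425.1, 107.4, 14.7]
tcp_rot: [[-0.97, -0.243, -0.0], [-0.243, 0.97, 0.0], [0.0, 0.0, -1.0]]
wrist_force: [1.0, 0.3, -0.7]
grip_width: -0.0
gripper_force: 0.0
```

```bash
python3 -m pendant '[[[0,0,-3,0,0,0],[0,0,0,0,0,0],[0,0,0,0,0,0]]]'
python3 -m pendant '[[[0,0,-3,0,0,0],[0,0,0,0,0,0],[0,0,0,0,0,0]]]'
python3 -m pendant '[[[0,0,-3,0,0,0],[0,0,0,0,0,0],[0,0,0,0,0,0]]]'
```

```text
time: 13.67
tool_pos: [425.1, 107.4, 11.7]
tcp_rot: [[-0.97, -0.243, -0.0], [-0.243, 0.97, 0.0], [0.0, 0.0, -1.0]]
wrist_force: [-0.8, 0.4, -0.1]
grip_width: 0.001
gripper_force: 0.0
time: 13.92
tool_pos: [425.1, 107.4, 8.6]
tcp_rot: [[-0.97, -0.243, -0.0], [-0.243, 0.97, 0.0], [0.0, 0.0, -1.0]]
wrist_force: [0.0, -0.5, 0.2]
grip_width: 0.003
gripper_force: 0.0
time: 14.17
tool_pos: [425.1, 107.3, 5.6]
tcp_rot: [[-0.97, -0.243, -0.0], [-0.243, 0.97, 0.0], [0.0, 0.0, -1.0]]
wrist_force: [0.3, -0.1, -0.5]
grip_width: -0.003
gripper_force: 0.0
```

The fingertips really stand about 22 mm higher than the nominal values say: there is no bench contact at a TCP reading of 5.6, and the bar top was touched at a reading of 34.8. So I'll pinch the bar at a reading of about 11.

```bash
python3 -m pendant '[[[0,0,25,0,0,0],[0,0,25,0,0,0],[5,-20,10,0,0,0],[5,-19,0,0,0,0],[0,0,0,0,0,0],[0,0,0,0,0,0]]]' 0.7
python3 -m pendant '[[[0,0,-15,0,0,0],[0,0,-10,0,0,0],[0,0,0,0,0,0],[0,0,0,0,0,0]]]'
python3 -m pendant '[[[0,0,-8,0,0,0],[0,0,-6,0,0,0],[0,0,0,0,0,0],[0,0,0,0,0,0]]]'
```

```text
time: 14.67
tool_pos: [435.6, 67.9, 66.1]
tcp_rot: [[-0.971, -0.241, 0.001], [-0.241, 0.971, 0.0], [-0.001, 0.0, -1.0]]
wrist_force: [-0.4, 0.2, 0.2]
grip_width: 0.303
gripper_force: 0.0
time: 15.0
tool_pos: [433.9, 68.9, 40.1]
tcp_rot: [[-0.97, -0.243, -0.003], [-0.243, 0.97, 0.0], [0.003, 0.001, -1.0]]
wrist_force: [0.2, 0.2, 0.7]
grip_width: 0.302
gripper_force: 0.0
time: 15.33
tool_pos: [434.9, 68.5, 26.5]
tcp_rot: [[-0.97, -0.243, -0.001], [-0.243, 0.97, 0.0], [0.001, 0.0, -1.0]]
wrist_force: [-0.3, 0.2, -0.2]
grip_width: 0.299
gripper_force: 0.0
```

```bash
python3 -m pendant '[[[0,0,-6,0,0,0],[0,0,-6,0,0,0],[0,0,-3,0,0,0],[0,0,0,0,0,0],[0,0,0,0,0,0]]]'
```

```text
time: 15.75
tool_pos: [435.0, 68.4, 11.5]
tcp_rot: [[-0.97, -0.243, -0.001], [-0.243, 0.97, 0.0], [0.001, 0.0, -1.0]]
wrist_force: [-0.1, 0.2, -1.0]
grip_width: 0.298
gripper_force: 0.0
```

```bash
python3 -m pendant '[[[0,0,0,0,0,0],[0,0,0,0,0,0],[0,0,0,0,0,0],[0,0,0,0,0,0],[0,0,0,0,0,0]]]' 1 30
```

```text
time: 16.17
tool_pos: [435.2, 68.8, 11.9]
tcp_rot: [[-0.97, -0.243, 0.0], [-0.243, 0.97, 0.001], [-0.0, 0.001, -1.0]]
wrist_force: [0.2, 3.4, 0.4]
grip_width: 0.125
gripper_force: 29.3
```

Bar pinched (opening 0.125, 29 N). Work out the arc rows.

Run:
```python
import numpy as np
t=np.radians(np.arange(0,181,4));c=130*np.cos(t);s=130*np.sin(t)
r=np.c_[np.diff(c)*-.243,np.diff(c)*.97,np.diff(s)].round(1)
print(r.tolist())
```

```text
[[0.1, -0.3, 9.1], [0.2, -0.9, 9.0], [0.4, -1.5, 8.9], [0.5, -2.1, 8.8], [0.7, -2.7, 8.6], [0.8, -3.3, 8.4], [1.0, -3.9, 8.2], [1.1, -4.4, 7.9], [1.2, -4.9, 7.5], [1.4, -5.4, 7.2], [1.5, -5.9, 6.7], [1.6, -6.3, 6.3], [1.7, -6.7, 5.8], [1.8, -7.1, 5.3], [1.9, -7.5, 4.8], [1.9, -7.8, 4.3], [2.0, -8.0, 3.7], [2.1, -8.3, 3.1], [2.1, -8.5, 2.5], [2.2, -8.6, 1.9], [2.2, -8.7, 1.3], [2.2, -8.8, 0.6], [2.2, -8.8, 0.0], [2.2, -8.8, -0.6], [2.2, -8.7, -1.3], [2.2, -8.6, -1.9], [2.1, -8.5, -2.5], [2.1, -8.3, -3.1], [2.0, -8.0, -3.7], [1.9, -7.8, -4.3], [1.9, -7.5, -4.8], [1.8, -7.1, -5.3], [1.7, -6.7, -5.8], [1.6, -6.3, -6.3], [1.5, -5.9, -6.7], [1.4, -5.4, -7.2], [1.2, -4.9, -7.5], [1.1, -4.4, -7.9], [1.0, -3.9, -8.2], [0.8, -3.3, -8.4], [0.7, -2.7, -8.6], [0.5, -2.1, -8.8], [0.4, -1.5, -8.9], [0.2, -0.9, -9.0], [0.1, -0.3, -9.1]]
```

```bash
python3 -m pendant '[[[0.1,-0.3,9.1,0,0,0],[0.2,-0.9,9,0,0,0],[0.4,-1.5,8.9,0,0,0],[0.5,-2.1,8.8,0,0,0],[0.7,-2.7,8.6,0,0,0],[0,0,0,0,0,0],[0,0,0,0,0,0]]]'
```

```text
time: 16.75
tool_pos: [437.0, 61.6, 57.3]
tcp_rot: [[-0.97, -0.243, 0.0], [-0.243, 0.97, 0.002], [-0.001, 0.002, -1.0]]
wrist_force: [-0.2, 6.2, -0.6]
grip_width: 0.13
gripper_force: 29.5
```

```bash
python3 -m pendant '[[[0.6,-2,8.4,0,0,0],[1,-3.4,8.2,0,0,0],[1.1,-4.2,7.9,0,0,0],[1.2,-4.9,7.5,0,0,0],[1.4,-5.4,7.2,0,0,0],[1.5,-5.9,6.7,0,0,0],[1.6,-6.3,6.3,0,0,0],[0,0,0,0,0,0]]]'
python3 - <<'E'
from h import *
b=np.load("top_before.npy").astype(int);a=read_camera("top").astype(int);m=(abs(a-b).sum(2)>60)
for k,(u,v) in {"far end wall":(245,242),"near-hinge +x":(262,195),"block":(270,215),"outer edge":(238,200)}.items(): print(k,m[v-6:v+7,u-6:u+7].sum())
E
```

```text
time: 17.42
tool_pos: [445.3, 29.5, 110.8]
tcp_rot: [[-0.97, -0.243, 0.0], [-0.243, 0.97, 0.004], [-0.001, 0.004, -1.0]]
wrist_force: [-4.4, 11.0, 8.2]
grip_width: 0.125
gripper_force: 29.8
far end wall 122
near-hinge +x 76
block 91
outer edge 96
```

Plate is rising. The residual force is radially outward, so I'll push the arc outward a little.

```bash
python3 -m pendant '[[[1.3,-5.2,6.8,0,0,0],[1.4,-5.8,6.3,0,0,0],[1.7,-7,5.3,0,0,0],[1.9,-7.6,4.6,0,0,0],[2,-8,3.7,0,0,0],[2.1,-8.3,3.1,0,0,0],[2.1,-8.5,2.5,0,0,0],[0,0,0,0,0,0]]]'
```

```text
time: 18.13
tool_pos: [458.7, -23.4, 142.6]
tcp_rot: [[-0.97, -0.241, 0.001], [-0.241, 0.97, -0.001], [-0.001, -0.001, -1.0]]
wrist_force: [-2.8, 3.4, 8.7]
grip_width: 0.122
gripper_force: 31.0
```

```bash
python3 -m pendant '[[[2.2,-8.6,2.8,0,0,0],[2.2,-8.7,2.2,0,0,0],[2.2,-8.8,0.8,0,0,0],[2.2,-8.8,0,0,0,0],[2.2,-8.8,-0.6,0,0,0],[0,0,0,0,0,0],[0,0,0,0,0,0]]]'
```

```text
time: 18.72
tool_pos: [469.8, -67.3, 146.5]
tcp_rot: [[-0.971, -0.241, 0.001], [-0.241, 0.971, -0.002], [-0.001, -0.002, -1.0]]
wrist_force: [0.6, 0.7, 6.4]
grip_width: 0.127
gripper_force: 31.3
```

```bash
python3 -m pendant '[[[2.2,-8.7,-1,0,0,0],[2.2,-8.6,-1.5,0,0,0],[2.1,-8.5,-2.2,0,0,0],[2.1,-8.3,-3.1,0,0,0],[2,-8,-3.7,0,0,0],[1.9,-7.8,-4.3,0,0,0],[1.9,-7.5,-4.8,0,0,0],[0,0,0,0,0,0]]]'
```

```text
time: 19.38
tool_pos: [484.2, -124.6, 124.3]
tcp_rot: [[-0.97, -0.241, 0.0], [-0.241, 0.97, -0.001], [-0.0, -0.001, -1.0]]
wrist_force: [3.9, 0.3, -0.0]
grip_width: 0.126
gripper_force: 32.4
```

```bash
python3 -m pendant '[[[1.8,-7.1,-5.3,0,0,0],[1.7,-6.7,-5.8,0,0,0],[1.6,-6.3,-6.3,0,0,0],[1.5,-5.9,-6.7,0,0,0],[1.4,-5.4,-7.2,0,0,0],[1.2,-4.9,-7.5,0,0,0],[0,0,0,0,0,0]]]'
```

```text
time: 19.97
tool_pos: [493.6, -161.3, 85.4]
tcp_rot: [[-0.97, -0.242, 0.001], [-0.242, 0.97, -0.002], [-0.0, -0.003, -1.0]]
wrist_force: [4.1, -3.7, 3.6]
grip_width: 0.122
gripper_force: 34.4
```

```bash
python3 -m pendant '[[[0.8,-4.4,-7.9,0,0,0],[0.8,-4.2,-8.2,0,0,0],[0.6,-3.4,-8.4,0,0,0],[0.6,-2.8,-8.6,0,0,0],[0.4,-2.1,-8.8,0,0,0],[0,0,0,0,0,0]]]'
python3 -m pendant '[[[0.3,-1.5,-8.9,0,0,0],[0.2,-0.9,-9,0,0,0],[0.1,-0.3,-7,0,0,0],[0,0,0,0,0,0],[0,0,0,0,0,0]]]'
```

```text
time: 20.47
tool_pos: [498.1, -178.9, 43.8]
tcp_rot: [[-0.97, -0.242, 0.003], [-0.242, 0.97, -0.004], [-0.002, -0.005, -1.0]]
wrist_force: [5.8, -6.7, 2.2]
grip_width: 0.12
gripper_force: 35.8
time: 20.88
tool_pos: [499.1, -182.8, 19.9]
tcp_rot: [[-0.97, -0.241, 0.004], [-0.241, 0.97, -0.007], [-0.002, -0.008, -1.0]]
wrist_force: [6.5, -10.4, 0.2]
grip_width: 0.119
gripper_force: 36.5
```

```bash
python3 -m pendant '[[[0.5,-2.5,-3,0,0,0],[0,0,-3,0,0,0],[0,0,0,0,0,0],[0,0,0,0,0,0]]]'
```

```text
time: 21.22
tool_pos: [499.1, -183.0, 13.7]
tcp_rot: [[-0.97, -0.242, 0.004], [-0.242, 0.97, -0.003], [-0.003, -0.003, -1.0]]
wrist_force: [7.1, -3.2, 1.0]
grip_width: 0.119
gripper_force: 36.5
```

```bash
python3 -m pendant '[[[0,0,-2,0,0,0],[0,0,-2,0,0,0],[0,0,0,0,0,0],[0,0,0,0,0,0]]]'
```

```text
time: 21.55
tool_pos: [499.2, -183.1, 9.7]
tcp_rot: [[-0.97, -0.242, 0.004], [-0.242, 0.97, -0.003], [-0.003, -0.004, -1.0]]
wrist_force: [6.3, -5.0, 1.2]
grip_width: 0.125
gripper_force: 36.7
```

```bash
python3 -m pendant '[[[0,0,0,0,0,0],[0,0,0,0,0,0],[0,0,0,0,0,0],[0,0,0,0,0,0],[0,0,0,0,0,0]]]' 0.72
python3 -m pendant '[[[0,0,6,0,0,0],[0,0,10,0,0,0],[0,0,10,0,0,0],[0,0,20,0,0,0],[0,0,30,0,0,0],[0,0,40,0,0,0],[0,0,40,0,0,0],[0,0,0,0,0,0]]]'
```

```text
time: 21.97
tool_pos: [497.4, -183.2, 9.6]
tcp_rot: [[-0.97, -0.242, 0.0], [-0.242, 0.97, -0.004], [0.001, -0.004, -1.0]]
wrist_force: [2.7, -7.0, 1.9]
grip_width: 0.28
gripper_force: 2.9
time: 22.63
tool_pos: [500.2, -182.6, 174.3]
tcp_rot: [[-0.97, -0.243, 0.01], [-0.243, 0.97, -0.005], [-0.008, -0.008, -1.0]]
wrist_force: [0.8, -1.0, 0.6]
grip_width: 0.28
gripper_force: 0.0
```

```bash
python3 -m pendant '[[[-8,38,5,0,0,0],[-8,38,5,0,0,0],[-8,38,0,0,0,0],[-8,38,0,0,0,0],[-8,38,0,0,0,0],[-8,38,0,0,0,0],[-8,38,0,0,0,0],[-8,38,0,0,0,0]]]'
python3 -m pendant '[[[-8,38,0,0,0,0],[-8,38,0,0,0,0],[0,0,0,0,0,0],[0,0,0,0,0,0],[0,0,0,0,0,0],[0,0,0,0,0,0],[0,0,0,0,0,0],[0,0,0,0,0,0]]]'
python3 -m pendant '[[[0,0,0,0,0,0],[0,0,0,0,0,0],[0,0,0,0,0,0],[0,0,0,0,0,0],[0,0,0,0,0,0],[0,0,0,0,0,0],[0,0,0,0,0,0],[0,0,0,0,0,0]]]'
python3 - <<'E'
from h import *
def proj(n,p):
    K,R,t,_=cam(n); q=K@(R@np.array(p,float)+t); return (q[:2]/q[2]).round(1)
hm=np.array([466.6,-57,37]);d=np.array([-.243,.97,0]);w=np.array([.97,.243,0])
for n in("top","scene"):
    im=read_camera(n).astype(int);r=(im[:,:,0]>1.9*im[:,:,1])&(im[:,:,0]>60)
    c=proj(n,hm-47*d+[0,0,12]);u,v=c.astype(int)
    sub=r[v-22:v+23,u-22:u+23];ys,xs=np.nonzero(sub)
    print(n,"nest",c,"red n",len(xs),"centroid",xs.mean()+u-22 if len(xs) else None,ys.mean()+v-22 if len(xs) else None,
      [px2w(n,xs.mean()+u-22,ys.mean()+v-22,49).round(1) if len(xs) else 0])
    for lab,p in(("bar end 3.14",hm-130*d),("bar 2.9",hm-126*d+[0,0,31])):
        print(lab,proj(n,p),"ends",proj(n,p+44*w),proj(n,p-44*w))
    p=proj(n,hm-130*d).astype(int);g=im.sum(2)//3
    print(g[p[1],p[0]-18:p[0]+12] if n=="top" else g[p[1]-14:p[1]+10,p[0]])
    cv2.imwrite(f"pics/end_{n}.png",im[:,:,::-1].astype(np.uint8))
    np.save(n+"_end.npy",im)
print(status.read_state()["wrist_force"])
E
```

```text
time: 23.3
tool_pos: [431.4, 124.6, 176.3]
tcp_rot: [[-0.97, -0.243, -0.0], [-0.243, 0.97, 0.0], [0.0, 0.0, -1.0]]
wrist_force: [0.2, 0.0, -0.5]
grip_width: 0.281
gripper_force: 0.0
time: 23.97
tool_pos: [417.3, 197.7, 175.8]
tcp_rot: [[-0.971, -0.24, -0.0], [-0.24, 0.971, -0.0], [0.0, -0.0, -1.0]]
wrist_force: [0.3, 0.6, 0.3]
grip_width: 0.278
gripper_force: 0.0
time: 24.63
tool_pos: [417.0, 199.0, 175.7]
tcp_rot: [[-0.97, -0.243, -0.0], [-0.243, 0.97, 0.0], [0.0, 0.0, -1.0]]
wrist_force: [-0.2, 0.0, -0.2]
grip_width: 0.282
gripper_force: 0.0
top nest [291.8 210. ] red n 0 centroid None None [0]
bar end 3.14 [320.5 202.7] ends [316.3 187.5] [324.7 218.1]
bar 2.9 [320.5 202. ] ends [316.2 186.3] [324.8 217.8]
[111 113 113 115 111  96  78  74  79  82  79  84  92 109 128 131 119 113
 114 112 101  93  88  88  93 113 131 139 139 138]
scene nest [292.8 211.1] red n 132 centroid 291.8863636363636 209.32575757575756 [array([ 483.8, -108.2,   49. ])]
bar end 3.14 [298.4 195.8] ends [284.4 194. ] [312.4 197.7]
bar 2.9 [298.1 189. ] ends [283.9 187.2] [312.4 190.8]
[178 178 179 175 179 177 177 176 173 177 179 175 164 153 158 140 120 125
 145 145 141 140 138 136]
[ 0.28372645 -0.93160723  0.01310674]
```

Run:
```python
import numpy as np
im=np.load("top_end.npy");print("top nest colours");print(im[204:217:4,280:306:4].tolist())
im=np.load("scene_end.npy");r=(im[:,:,0]>1.9*im[:,:,1])&(im[:,:,0]>60);
ys,xs=np.nonzero(r[190:232,268:316]);print(xs.min()+268,xs.max()+268,ys.min()+190,ys.max()+190,im[209,292])
for v in range(196,224,2):print(v,"".join("#" if q else "." for q in r[v,268:318]))
```

```text
top nest colours
[[[138, 115, 84], [92, 54, 40], [105, 60, 46], [101, 57, 43], [96, 58, 45], [132, 112, 82], [139, 117, 85]], [[143, 119, 85], [83, 54, 40], [104, 58, 44], [104, 58, 44], [95, 56, 40], [131, 110, 80], [137, 115, 86]], [[145, 121, 88], [101, 80, 59], [103, 58, 43], [103, 58, 44], [97, 56, 43], [116, 93, 68], [134, 112, 82]], [[145, 122, 88], [129, 107, 79], [100, 56, 42], [104, 58, 43], [101, 56, 43], [95, 65, 49], [131, 110, 80]]]
281 303 206 213 [118  59  41]
196 ..................................................
198 ..................................................
200 ..................................................
202 ..................................................
204 ..................................................
206 ..............#########...........................
208 ..............######################..............
210 .............######################...............
212 .....................##############...............
214 ..................................................
216 ..................................................
218 ..................................................
220 ..................................................
222 ..................................................
```

```bash
python3 -c "
from bench import ctrl;print(ctrl.finish_job())"
```

```text
the job is handed in; nothing more can be done
None
```

The job is handed in at about 25 s of robot time: in the final images the plate lies over the nest with the block's red side showing through its window, and the arm is clear; no verdict came back.

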